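# Fetch the sample basket from the deep bath with the hook rod

### The arm

A 7-joint arm with a two-finger parallel gripper is mounted at the origin on the work surface. World frame = base frame: x ahead of the robot, y to its left, z up, the work surface at z = 0. Lengths are in m, angles in rad, forces in N, time in s.
With the tool pointing down it reaches from about 0.425 to 0.875 m from the base axis. Payload 4.7 kg.
Tool frame: the origin (TCP) lies at the very end of the fingers, on their centre line; the grasp point (between the pads) lies 19 mm behind it; z points along the fingers, y is the direction in which the jaws open and shut (so a half turn about z gives the same grasp; the last joint's range is limited). The gripper opens to 85 mm and grips with 20 to 120 N. Pads are 22 mm wide; open, the fingers measure 114 mm over their backs; the gripper's body (76 mm by 85 mm) begins 54 mm behind the grasp point. The pads swing forward as they close: fully open they stand 13 mm farther back than shut.
Start: joints at [-1.123, 0.321, -0.07, 1.45, 0.023, 1.371, -0.057], TCP at [0.273, 0.59, 0.231] pointing down, gripper open.
Joint ranges: [-2.86, 2.86], [-0.3, 2.09], [-1.38, 1.24], [0.06, 2.45], [-1.56, 4.7], [0.09, 2.05], [-2.69, 2.69]. Speed limits (rad/s): [2.57, 2.57, 3.14, 3.14, 3.14, 3.14, 3.14].

### API

Orientations are given as [roll, pitch, yaw] about the fixed x, y, z axes, in that order (R = Rz(yaw) Ry(pitch) Rx(roll)).
In Python, from cell import * gives the robot as it stands. The module is installed in compiled form; this text tells all that it offers.
- The arm moves only by the tool send_rows, never from a script. Its argument "steps" is a list of rows, each a list of 7 numbers: the shift along the tool's x, y, z in mm, then the turn, a rotation vector about the tool's x, y, z in degrees, then the gripper's target within -1 to 1 (shut at 1, half-way at 0, fully open at -1). A call has 1 to 20 rows; each row shifts and turns the commanded pose from where the row before left it, along the tool's axes as they then stand; what a row does not reach is not made up. A row lasts 1/8 s, in which the tool goes at most 62.5 mm and 10.7 degrees, less where a joint would pass 70% of its speed; a pose out of reach is approached as far as the arm can. A call is refused whole if a number of a shift passes 62.5 or a number of a turn 10.7, either way. A call with a gripper value outside its range is refused whole. The fingers move at their own pace and stop on an object; the grip force is fixed at half the most. Time passes only in rows, so rows that do not move let the fingers close. It gives the time, the measured TCP pose, the force and the opening at its end, in the units of the state.
- get_state(): the state, without advancing time (a new reading comes with each control period).
- get_image(name): name is "side" or "top"; returns the picture (420x560x3 uint8, blue, green, red); there is no depth.
- calibration(name): a dict with "intrinsics" (3x3 intrinsics, pixels), "k1" (the pictures are not rectified: a ray, as slopes to the right and down, at radius r is drawn at 1 + k1 r^2 times it, then the intrinsics apply), "eye" and "attitude" of the camera in the world. Camera axes: x right, y down, z forward; pixel columns grow to the right and rows downward; lengths in m; the calibration is good to about 2 mm. A picture is of the moment at which its call begins. calibration takes no time and is no camera call.
- finish_job(): hands the job in, once; it reports no verdict.
The state is a dict: "time_s": time; "joint_pos": joint angles; "dq": joint speeds; "joint_efforts": joint torques, N m; "tool_pos": TCP position; "eef_rot": TCP orientation; "wrist_force": force on the tool from outside, world axes, zero at the start; "moment": the same for the moment, N m; "opening": finger opening in m.
Only numpy, scipy, OpenCV 4.12 (cv2) and the standard library are available. Lean on these libraries where they do the work, as an engineer would, in place of code of your own. Each camera call takes 0.05 s, during which the arm holds its last target. There are 200 camera calls.

### The job

Take the hook rod from its stand, reach down into the narrow tank with it, find the red bail of the sample basket by careful feel and lift the basket out on the hook without forcing anything. Set the basket down gently so that it stands flat in the white drip tray, unhook it, and hang the rod back in its stand. Do not touch the basket with the fingers, and leave the bottles, glassware and spatula round about where they are.

Things in the scene. Friction and masses are not known exactly. Their poses are not given: they have to be found in the camera images.
- rod: Hook rod, 0.12 kg, hanging upright, z up. Origin on the shaft's axis at the underside of the square black collar (28 x 28 x 6). Above it a blue handle 24 (x) x 16 (y), from 6 to 62 above the origin, centred on the axis. Below, a 7 mm dia steel shaft ends in a J hook pointing to the rod's +x; lowest point 86 below the origin.
- rod_handle (a point): Centre of the rod's blue handle, 34 above the rod's origin; grip it here across its 16 mm width (the rod's y).
- rod_seat (a point): The load point of the hook: top of its bottom bar, midway between shaft and toe; 7.5 along the rod's +x and 80 below the rod's origin. The toe's top is 9 higher.
- rod_toe (a point): Top of the hook's upturned toe (6 mm dia), 14.5 along the rod's +x and 71 below the rod's origin. Clear gap between shaft and toe: 8 mm. The hook's outermost point is 17.5 from the shaft's axis.
- stand: Fixed rod stand, origin on the bench under the hanging rod's axis. A grey post stands 38 to 52 from it at +x; two aluminium prongs with a 13 mm gap run towards -x, ending 22 from the origin. The collar rests on them at height 108 in a recess 34 x 34 with edges 5 tall: lift the rod more than 5, then carry it out towards the stand's -x.
- stand_seat (a point): Centre of the fork's recess, at the height (108) where the collar's underside rests; the rod's origin is here when it hangs in the stand, rod x along stand x.
- tank: Fixed tank with clear walls and a blue-edged rim, 132 (x) x 82 (y) outside, origin at the centre of its underside. Mouth 112 (x) x 62 (y), rim 145 high (point tank_mouth). At height 47 a ledge leaves a pocket 63 (x) x 47 (y), in which the basket hangs by its flange.
- tank_mouth (a point): Centre of the tank's mouth, at rim height, 145 above its origin.
- basket: Steel sample basket with capped vials, about 0.36 kg (varies by a quarter), origin at the centre of its underside, z up, x along the tank's x at the start. Body 60 (x) x 44 (y) x 34 tall, with a flange on top. More than 8 N between rod and basket is forcing it; it tips a few mm in its pocket at 2 to 4 N. It may hang tilted up to 0.4 rad on the hook.
- basket_flange (a point): Centre of the basket's flange (78 x 56 x 4) at its top face, 38 above the basket's origin.
- bail_hinge (a point): Middle of the bail's hinge axis (the basket's y), 40 above its origin. The red wire bail (5 mm dia) has a cross bar 40 long along y, 42 from the hinge. It is stiff (12 N at the bar to push it over) and stays leaning as it was left, up to 0.5 rad (20 mm) to either x side. The lean is NOT in the measured poses: see it or feel for it with the hook.
- tray: Fixed white drip tray, 170 (x) x 140 (y) x 18 tall, walls 4, floor 4 thick; origin at the centre of its underside. May stand left or right of the tank, the rod stand then on the other side.
- flask_dark: Bystander: dark conical flask, 80 dia, 122 tall, origin at the centre of its underside.
- flask_clear: Bystander: clear conical flask, 80 dia, 122 tall, origin at the centre of its underside.
- bottle0: Bystander: amber reagent bottle, 56 dia, 135 tall, origin under its centre.
- bottle1: Bystander: orange reagent bottle, 56 dia, 135 tall, origin under its centre.
- bottle2: Bystander: amber reagent bottle, 56 dia, 135 tall, origin under its centre.
- beaker: Bystander: empty glass beaker, 64 dia, 75 tall, origin under its centre.
- spatula: Bystander: spatula 160 long lying on the bench.
Mind the look-alikes: they are no part of the job. There is more than one size of the tray; the job needs the larger.

How it is judged:
On the way, in this order (a step that is already met when the one before it is completed fails the run):
1. the hook rod is out of its stand, more than 60 mm from its place there (distance between rod and stand_seat above 0.06 m), for 0.2 s.
2. the basket hangs on the hook with its underside above the tank's rim (height (world z) of basket above 0.145 m and contact force between rod and basket above 0.5 N), for 0.2 s.
3. the basket stands in the tray, free of the hook (contact force between basket and tray above 0.5 N and contact force between rod and basket below 0.1 N and angle between basket's own z axis and vertical below 0.1 rad), for 0.2 s.
At the end, for the whole second after the job is handed in: The basket stands flat on the tray's floor (underside within 5 mm of it, tilt under 0.1 rad, its centre within 60 mm in x and 55 mm in y of the tray's centre), at rest; the rod hangs in its stand (origin within 9 mm of the recess's centre, tilt under 0.12 rad), at rest (x of basket in the frame of tray between -0.06 and 0.06 m and y of basket in the frame of tray between -0.055 and 0.055 m and z of basket in the frame of tray below 0.009 m and angle between basket's own z axis and vertical below 0.1 rad and linear speed of basket below 0.02 m/s and distance between rod and stand_seat below 0.009 m and angle between rod's own z axis and vertical below 0.12 rad and linear speed of rod below 0.05 m/s); the robot touches nothing.
It fails at once if the rod forces the basket or its bail: more than 8 N between them (contact force between rod and basket above 8 N).
It fails at once if the tank is forced: more than 10 N from the rod or 20 N from the basket (contact force between rod and tank above 10 N or contact force between basket and tank above 20 N).
It fails at once if the basket is dropped or pressed on the tray: more than 40 N (contact force between basket and tray above 40 N).
It fails at once if the fingers touch the basket (contact force between the fingers and basket above 0.3 N).
It fails at once if a bottle, flask, the beaker or the spatula is moved more than 30 mm (distance of any of flask_dark, flask_clear, bottle0, bottle1, bottle2, beaker, spatula from where it was at the start of the episode above 0.03 m).
It also fails if it takes over 72 s, if anything falls off the work surface, if the arm or the gripper's body presses on something with over 40 N, if the wrist force passes 120 N, or if a joint passes its speed limit or range.

## Working session

There is one attempt and no reset: what is moved stays moved. The work goes in short steps, Python scripts to look and compute and a tool call to move; the robot and the scene stay as the last step left them, time stands still between calls to the robot, and variables do not carry over. Pictures are saved under pics/ and viewed, about 8 in all and at most 12, crops included, and the job is handed in when it is done.

Besides the shell and the picture viewer there is one more tool, called after "Request:" by a JSON object that holds its "api" and its "payload", one argument or row to a line. send_rows: Moves the arm, as the interface text tells. Its arguments: {"type":"object","properties":{"steps":{"type":"array"}},"required":["steps"]}

```bash
mkdir -p pics
cat > h.py <<'E'
from cell import *
import numpy as np, cv2
def cal(n):
    c=calibration(n); return np.array(c["intrinsics"]),c["k1"],np.array(c["eye"]),c["attitude"]
E
python3 - <<'E'
from h import *
for n in("top","side"):
    cv2.imwrite(f"pics/{n}0.png",get_image(n)); print(n,calibration(n))
print(get_state())
E
```

```text
top {'intrinsics': array([[481.4553861 ,   0.        , 280.20526578],
       [  0.        , 481.4553861 , 206.84362787],
       [  0.        ,   0.        ,   1.        ]]), 'k1': -0.03927796262022296, 'eye': array([ 0.3786773 , -0.01027893,  1.18015858]), 'attitude': array([-3.00854138,  0.02183074, -1.59992267])}
side {'intrinsics': array([[432.81268227,   0.        , 277.96962265],
       [  0.        , 432.81268227, 203.87492084],
       [  0.        ,   0.        ,   1.        ]]), 'k1': 0.009621954417922768, 'eye': array([ 0.3514148 , -0.64276795,  0.86596558]), 'attitude': array([-2.43667241e+00,  2.13903997e-03, -2.94229158e-01])}
{'time_s': 0.1, 'joint_pos': array([-1.12291685,  0.32175463, -0.07009712,  1.45155485,  0.02257805,
        1.3707925 , -0.05686168]), 'dq': array([-0.00043433, -0.00267936, -0.00114664, -0.00156769, -0.00077633,
        0.00144025, -0.00387689]), 'joint_efforts': array([-1.08539732e-04, -4.94875288e+01, -3.84103311e-01, -3.15213346e+01,
        1.30538162e-02,  7.42591743e-03, -1.76272948e-05]), 'tool_pos': array([0.27302448, 0.58935015, 0.23032829]), 'eef_rot': array([-3.13987149e+00,  6.74774665e-05,  2.70788685e+00]), 'wrist_force': array([-0.35542082,  1.04170362,  0.05933942]), 'moment': array([-0.0408099 ,  0.00627421,  0.06112784]), 'opening': 0.08539671780580567}
```

View pics/top0.png

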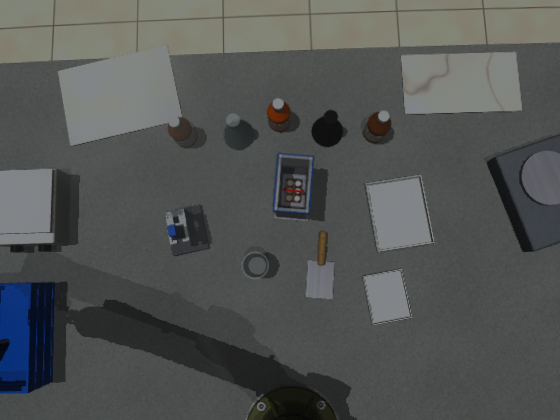

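View pics/side0.png

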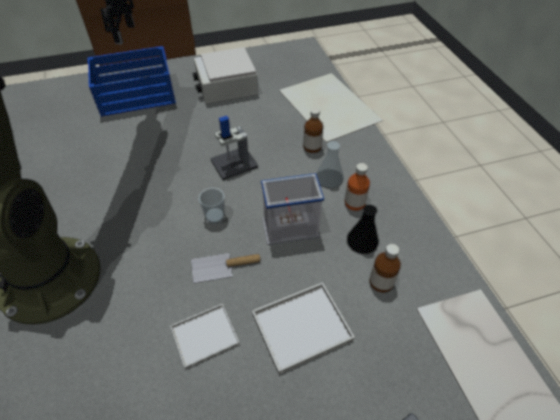

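Top view: the blue rod handle is at (172,231) on the stand, and the blue-rimmed tank is at (294,185) with the red bail near (292,191). There are two white trays, at (400,213) and (387,297). The one at (400,213) is larger, so it fits the description. I'll enlarge these to confirm and to get corners.

```bash
cat >> h.py <<'E'
from scipy.spatial.transform import Rotation as Ro
def ray(n,px):
    K,k1,eye,att=cal(n); px=np.atleast_2d(np.array(px,float))
    d=(px-[K[0,2],K[1,2]])/K[0,0]; u=d.copy()
    for _ in range(20): u=d/(1+k1*(u**2).sum(1,keepdims=True))
    v=np.c_[u,np.ones(len(u))]
    return eye,Ro.from_euler('xyz',att).apply(v)
def onz(n,px,z):
    e,v=ray(n,px); return e+v*((z-e[2])/v[:,2])[:,None]
def proj(n,P):
    K,k1,eye,att=cal(n); c=Ro.from_euler('xyz',att).inv().apply(np.atleast_2d(P)-eye)
    u=c[:,:2]/c[:,2:]; u=u*(1+k1*(u**2).sum(1,keepdims=True)); return u*K[0,0]+[K[0,2],K[1,2]]
def tri(pa,pb):
    e1,a=ray("top",pa);e2,b=ray("side",pb);a,b=a[0],b[0]
    s=np.linalg.lstsq(np.c_[a,-b],e2-e1,rcond=None)[0]
    p,q=e1+a*s[0],e2+b*s[1]; return (p+q)/2,np.linalg.norm(p-q)
def rectz(n,mask,z):
    cs=max(cv2.findContours(mask.astype(np.uint8),0,1)[0],key=cv2.contourArea)
    w=onz(n,cs[:,0,:],z)[:,:2].astype(np.float32)*1000
    return cv2.minAreaRect(w)
E
python3 - <<'E'
from h import *
T=cv2.imread("pics/top0.png");S=cv2.imread("pics/side0.png")
def crop(I,x,y,w,h,k): return cv2.resize(I[y:y+h,x:x+w],None,fx=k,fy=k,interpolation=cv2.INTER_CUBIC)
a=crop(T,160,200,50,60,5);b=crop(T,266,145,60,75,4);c=crop(S,205,110,60,70,5)[:300];d=crop(S,255,165,75,80,4)
W=np.zeros((600,800,3),np.uint8)
for im,x,y in((a,0,0),(b,260,0),(c,0,302),(d,310,302)):
    im=im[:600-y,:800-x]; W[y:y+im.shape[0],x:x+im.shape[1]]=im
e=crop(T,355,165,85,165,3); e=e[:,:250];W[0:495,545:795]=cv2.convertScaleAbs(e[:495],alpha=1)
cv2.imwrite("pics/m0.png",W)
hsv=cv2.cvtColor(T,40);hs=cv2.cvtColor(S,40)
# trays
w=(hsv[...,1]<40)&(hsv[...,2]>150)
for nm,(x,y,ww,h) in dict(big=(355,165,90,95),small=(355,260,65,75)).items():
    m=np.zeros_like(w);m[y:y+h,x:x+ww]=w[y:y+h,x:x+ww]; print(nm,rectz("top",m,.018))
    
blue=(hsv[...,0]>95)&(hsv[...,0]<130)&(hsv[...,1]>100)
m=np.zeros_like(blue);m[140:225,265:325]=blue[140:225,265:325];m=cv2.morphologyEx(m.astype(np.uint8),3,np.ones((5,5)));print("rim",rectz("top",m,.145))
bl=(hs[...,0]>95)&(hs[...,0]<130)&(hs[...,1]>100)
m=np.zeros_like(bl);m[165:245,250:335]=bl[165:245,250:335];m=cv2.morphologyEx(m.astype(np.uint8),3,np.ones((5,5)));print("rim side",rectz("side",m,.145))
m=np.zeros_like(blue);m[215:245,160:185]=(hsv[...,0]>100)[215:245,160:185]&(hsv[...,1]>150)[215:245,160:185]
ys,xs=np.nonzero(m);print("handle top px",xs.mean(),ys.mean(),xs.min(),xs.max(),ys.min(),ys.max())
m=np.zeros_like(bl);m[105:145,205:245]=bl[105:145,205:245]
ys,xs=np.nonzero(m);print("handle side",xs.mean(),ys.mean(),xs.min(),xs.max(),ys.min(),ys.max())
E
```

```text
Traceback (most recent call last):
  File "h.py", line 22, in rectz
    cs=max(cv2.findContours(mask.astype(np.uint8),0,1)[0],key=cv2.contourArea)
ValueError: max() iterable argument is empty
```

View pics/m0.png

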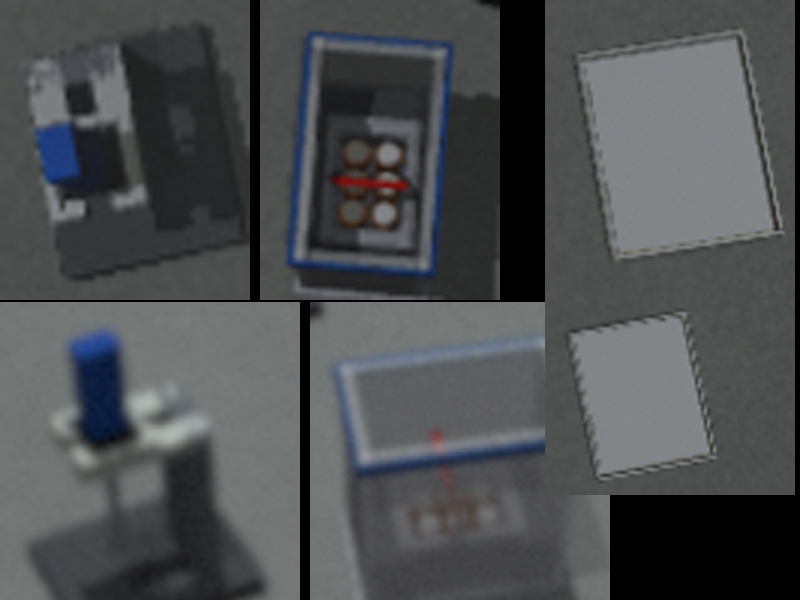

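Crop confirmed: the larger tray is upper right at (400,213). The rod's blue handle stands in the fork with the post behind it. The bail bar is visible in the top view from about (285,190) to (303,191), and in the side view at about (286,199).

```bash
cat > m.py <<'E'
from h import *
T=cv2.imread("pics/top0.png");S=cv2.imread("pics/side0.png")
hsv=cv2.cvtColor(T,40);hs=cv2.cvtColor(S,40)
def box(m,x,y,w,h): o=np.zeros(m.shape,np.uint8);o[y:y+h,x:x+w]=m[y:y+h,x:x+w];return o
def f(r): return np.round(r[0],1),np.round(r[1],1),round(r[2],1)
w=(hsv[...,1]<40)&(hsv[...,2]>105)
cl=lambda m:cv2.morphologyEx(m,3,np.ones((5,5)))
print("big",f(rectz("top",cl(box(w,360,170,78,85)),.018)));print("small",f(rectz("top",cl(box(w,358,262,60,70)),.018)))
wb=(hs[...,1]<40)&(hs[...,2]>140)
print("big side",f(rectz("side",cl(box(wb,248,280,110,95)),.018)))
blue=lambda h,s:(h[...,0]>95)&(h[...,0]<130)&(h[...,1]>s)
print("rim",f(rectz("top",cl(box(blue(hsv,100),265,140,60,85)),.145)))
print("rim side",f(rectz("side",cl(box(blue(hs,100),250,165,85,80)),.145)))
m=box(blue(hsv,170)&(hsv[...,2]>150),160,215,30,30); ys,xs=np.nonzero(m);pt=(xs.mean(),ys.mean());print("handle topface",pt,len(xs),onz("top",pt,.170),f(rectz("top",m,.170)))
m=box(blue(hs,150),205,105,40,40);r=cv2.minAreaRect(np.argwhere(m)[:,::-1].astype(np.float32));print("handle side",r)
red=lambda h,s:((h[...,0]<6)|(h[...,0]>174))&(h[...,1]>s)
for n,h,b in(("top",hsv,(280,180,30,20)),("side",hs,(270,190,40,35))):
    ys,xs=np.nonzero(box(red(h,110),*b));print(n,"red",list(zip(xs,ys)))
E
python3 m.py
```

```text
big (array([ 512.4, -278.2]), array([168.9, 137.9]), 7.1)
small (array([ 312.4, -236.3]), array([116.2,  95.2]), 8.9)
big side (array([ 512.2, -277.6]), array([170. , 140.4]), 7.1)
rim (array([569.5, -21.6]), array([ 81.9, 131.4]), 83.4)
rim side (array([563.6, -64. ]), array([  5.8, 123.2]), 83.3)m.py:14: RuntimeWarning: Mean of empty slice.
  m=box(blue(hsv,170)&(hsv[...,2]>150),160,215,30,30); ys,xs=np.nonzero(m);pt=(xs.mean(),ys.mean());print("handle topface",pt,len(xs),onz("top",pt,.170),f(rectz("top",m,.170)))
  ret = ret.dtype.type(ret / rcount)
Traceback (most recent call last):
  File "m.py", line 14, in <module>
    m=box(blue(hsv,170)&(hsv[...,2]>150),160,215,30,30); ys,xs=np.nonzero(m);pt=(xs.mean(),ys.mean());print("handle topface",pt,len(xs),onz("top",pt,.170),f(rectz("top",m,.170)))
                                                                                                                                                             ~~~~~^^^^^^^^^^^^^^
  File "h.py", line 22, in rectz
    cs=max(cv2.findContours(mask.astype(np.uint8),0,1)[0],key=cv2.contourArea)
ValueError: max() iterable argument is empty
```

```bash
sed -i 's/^m=box(blue(hsv,170).*$/m=box(blue(hsv,150),160,215,30,30); print(hsv[...,2][np.nonzero(m)]); V=hsv[...,2]; m=m*(V>110); r=f(rectz("top",m,.170)); print("handle topface",r)/' m.py; python3 m.py | tail -n +6
```

```text
[114 120 117 118 119 123 124 123 123  70 126 124 123 124 123 122  85 128
 125 127 124 124 122 100 124 125 125 124 124 124 113 121 126 127 125 125
 125 120 118 127 127 127 126 125 125  69 129 126 127 126 127 125  85 130
 129 127 127 127 124 101 129 129 128 130 129 123 107 124 121 114 101  82
  72  65  65  57]
handle topface (array([472.4, 240.6]), array([21.3, 12.8]), 0.1)
handle side ((224.4461669921875, 127.06924438476562), (20.341697692871094, 7.318049430847168), 82.87498474121094)
top red [(np.int64(284), np.int64(189)), (np.int64(285), np.int64(189)), (np.int64(286), np.int64(189)), (np.int64(287), np.int64(189)), (np.int64(288), np.int64(189)), (np.int64(289), np.int64(189)), (np.int64(290), np.int64(189)), (np.int64(291), np.int64(189)), (np.int64(292), np.int64(189)), (np.int64(284), np.int64(190)), (np.int64(285), np.int64(190)), (np.int64(286), np.int64(190)), (np.int64(287), np.int64(190)), (np.int64(288), np.int64(190)), (np.int64(289), np.int64(190)), (np.int64(290), np.int64(190)), (np.int64(291), np.int64(190)), (np.int64(292), np.int64(190)), (np.int64(293), np.int64(1
[... 339 characters left out ...]
), np.int64(191)), (np.int64(287), np.int64(191)), (np.int64(288), np.int64(191)), (np.int64(289), np.int64(191)), (np.int64(290), np.int64(191)), (np.int64(291), np.int64(191)), (np.int64(292), np.int64(191)), (np.int64(293), np.int64(191)), (np.int64(294), np.int64(191)), (np.int64(295), np.int64(191)), (np.int64(296), np.int64(191)), (np.int64(297), np.int64(191)), (np.int64(298), np.int64(191)), (np.int64(299), np.int64(191)), (np.int64(300), np.int64(191)), (np.int64(301), np.int64(191)), (np.int64(302), np.int64(191)), (np.int64(294), np.int64(192)), (np.int64(300), np.int64(192)), (np.int64(301), np.int64(192)), (np.int64(302), np.int64(192))]
side red [(np.int64(286), np.int64(198))]
```

Run:
```python
from h import *
np.set_printoptions(precision=4,suppress=True)
T=cv2.imread("pics/top0.png")
for z in(.09,.095):
    p=onz("top",[(284,190),(302.3,190.9),(293.2,190.4)],z);print(z,p[:,:2])
    a=np.radians(-6.6);d=p[2,:2]-[.5695,-.0216];print(" in tank:",np.c_[[np.cos(a),np.sin(a)],[-np.sin(a),np.cos(a)]].T@d, np.degrees(np.arctan2(*(p[0]-p[1])[:2])))
b=onz("top",[(172.4,255.6),(209,248),(201.6,205)],.005);d=np.diff(b,axis=0);print("base",b[:,:2],np.degrees(np.arctan2(d[:,1],d[:,0])),np.linalg.norm(d,axis=1))
p=np.array([.4724,.2406]);print("handle proj side",proj("side",[[*p,.142],[*p,.170],[*p,.114]]),proj("top",[[*p,.17]]))
# rim corners refined: tank contour from side far edge
rim=[(.066,.041),(.066,-.041),(-.066,-.041),(-.066,.041)];a=np.radians(-6.6)
R=np.array([[np.cos(a),-np.sin(a)],[np.sin(a),np.cos(a)]])
for n in("top","side"): print(n,proj(n,[[*(R@r+[.5695,-.0216]),.145] for r in rim]))
# aluminium prongs in top crop
g=T[200:260,160:210].astype(int); 
m=((g.min(2)>105)&(g.max(2)-g.min(2)<30)).astype(np.uint8)
for r in m: print(''.join('#' if v else '.' for v in r))
```

```text
0.09 [[ 0.564  -0.0006]
 [ 0.5605 -0.0425]
 [ 0.5623 -0.0217]]
 in tank: [-0.0071 -0.0009] 4.730272077626935
0.095 [[ 0.5631 -0.0006]
 [ 0.5597 -0.0423]
 [ 0.5615 -0.0216]]
 in tank: [-0.0079 -0.0009] 4.730272077627036
base [[0.4248 0.2781]
 [0.4407 0.1879]
 [0.5475 0.2052]] [-79.968    9.2337] [0.0917 0.1082]
handle proj side [[224.3946 126.1869]
 [223.3289 117.5386]
 [225.4201 134.5108]] [[170.9959 230.0152]]
top [[277.1154 152.1092]
 [314.2435 155.0461]
 [309.5776 214.4534]
 [271.8303 211.3213]]
side [[315.6211 172.2998]
 [324.2869 198.3735]
 [265.316  206.599 ]
 [259.6222 179.7006]]
..................................................
..................................................
..................................................
..................................................
..................................................
..................................................
..................................................
..................................................
..................................................
...............................................
[... 1853 characters left out ...]
.....................................
..................................................
..................................................
..................................................
..................................................
..................................................
..................................................
..................................................
..................................................
..................................................
..................................................
..................................................
..................................................
..................................................
```

Poses so far:

| Item | x, y (m) | Yaw | Check |
|---|---|---|---|
| Handle | 0.4724, 0.2406 | about 9.5° (stand) | agrees across both views |
| Tank mouth | 0.5695, -0.0216 | about -6° | – |
| Tray | 0.512, -0.278 | 7.1° | size matches the larger tray |

The bail leans about 8 mm towards the tank's -x. Next: turn the tool and move above the handle.

Request:
{"api": "send_rows", "payload": {
  "steps": [
    [0,0,0,0,0,-8.6,-1],
    [0,0,0,0,0,-8.6,-1],
    [0,0,0,0,0,-8.6,-1],
    [0,0,0,0,0,-8.6,-1],
    [-17.3,-47.2,0,0,0,0,-1],
    [-17.3,-47.2,0,0,0,0,-1],
    [-17.3,-47.2,0,0,0,0,-1],
    [-17.3,-47.2,0,0,0,0,-1],
    [-17.3,-47.2,0,0,0,0,-1],
    [-17.3,-47.2,0,0,0,0,-1],
    [-17.3,-47.2,0,0,0,0,-1],
    [-17.3,-47.2,0,0,0,0,-1],
    [0,0,0,0,0,0,-1],
    [0,0,0,0,0,0,-1]
  ]
}}

```text
time_s: 1.85
tool_pos: [0.4719, 0.2408, 0.231]
eef_rot: [3.141, -0.001, -2.975]
wrist_force: [0.2, 0.8, -0.0]
opening: 0.0853
```

Request:
{"api": "send_rows", "payload": {
  "steps": [
    [0.5,0,18,0,0,0,-1],
    [0,0,18,0,0,0,-1],
    [0,0,18,0,0,0,-1],
    [0,0,18,0,0,0,-1],
    [0,0,18,0,0,0,-1],
    [0,0,18,0,0,0,-1],
    [0,0,0,0,0,0,-1],
    [0,0,0,0,0,0,1],
    [0,0,0,0,0,0,1],
    [0,0,0,0,0,0,1],
    [0,0,0,0,0,0,1],
    [0,0,0,0,0,0,1],
    [0,0,0,0,0,0,1],
    [0,0,0,0,0,0,1],
    [0,0,0,0,0,0,1]
  ]
}}

```text
time_s: 3.72
tool_pos: [0.4722, 0.2405, 0.1238]
eef_rot: [3.141, 0.001, -2.975]
wrist_force: [-0.4, -0.1, 5.5]
opening: 0.0154
```

Run:
```python
from h import *
I=np.hstack([cv2.resize(get_image("side")[80:190,180:280],(400,440),interpolation=2),cv2.resize(get_image("top")[190:270,140:215],(400,440),interpolation=2)])
cv2.imwrite("pics/g1.png",I);print({k:np.round(v,4) for k,v in get_state().items() if k in("tool_pos","wrist_force","opening","eef_rot")})
```

```text
{'tool_pos': array([0.4721, 0.2405, 0.1238]), 'eef_rot': array([ 3.1412e+00,  9.0000e-04, -2.9749e+00]), 'wrist_force': array([-0.475 ,  0.7837,  4.8578]), 'opening': np.float64(0.0152)}
```

View pics/g1.png

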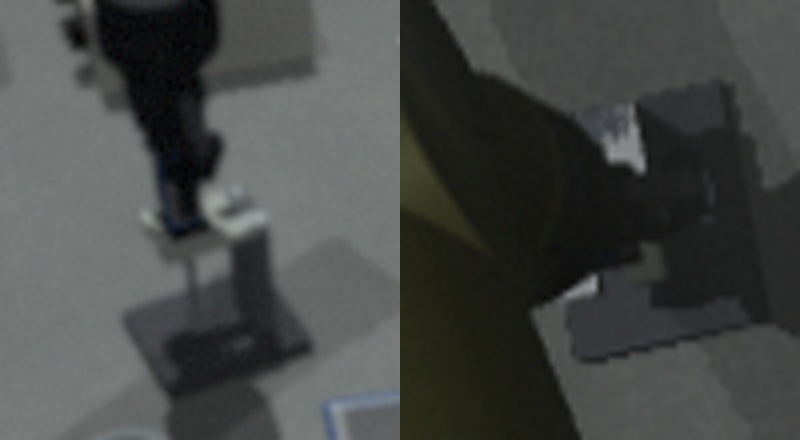

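The jaws hold the blue handle (opening 15.2 mm) and the collar still sits in the fork. Seated reference for the return: TCP (0.4722, 0.2405, 0.1238), yaw -2.975. Now lift 14 mm, carry out towards the stand's -x, then up.

Request:
{"api": "send_rows", "payload": {
  "steps": [
    [0,0,-3,0,0,0,1],
    [0,0,-4,0,0,0,1],
    [0,0,-7,0,0,0,1],
    [0,0,0,0,0,0,1],
    [10,0,0,0,0,0,1],
    [15,0,0,0,0,0,1],
    [20,0,0,0,0,0,1],
    [15,0,0,0,0,0,1],
    [0,0,-30,0,0,0,1],
    [0,0,-40,0,0,0,1],
    [0,0,-40,0,0,0,1],
    [0,0,-30,0,0,0,1],
    [0,0,0,0,0,0,1]
  ]
}}

```text
time_s: 5.45
tool_pos: [0.4133, 0.231, 0.2797]
eef_rot: [3.139, 0.005, -2.975]
wrist_force: [0.0, 0.1, -2.5]
opening: 0.0153
```

Request:
{"api": "send_rows", "payload": {
  "steps": [
    [0,0,0,0,0,7.75,1],
    [0,0,0,0,0,7.75,1],
    [-20,-30,0,0,0,0,1],
    [-30,-45,0,0,0,0,1],
    [-35,-55,0,0,0,0,1],
    [-30,-50,0,0,0,0,1],
    [-20,-35,0,0,0,0,1],
    [-11,-21,0,0,0,0,1],
    [0,0,0,0,0,0,1],
    [0,0,0,0,0,0,1],
    [0,0,0,0,0,0,1]
  ]
}}

```text
time_s: 6.82
tool_pos: [0.5317, -0.0154, 0.2769]
eef_rot: [3.141, -0.001, 3.04]
wrist_force: [-0.6, 0.3, -1.5]
opening: 0.0155
```

```bash
cat >> h.py <<'E'
def st():
    s=get_state();print(round(s["time_s"],2),np.round(s["tool_pos"],4),np.round(s["eef_rot"],4),"F",np.round(s["wrist_force"],2),"M",np.round(s["moment"],3),np.round(s["opening"],4))
E
python3 - <<'E'
from h import *
st();s=get_state();p=s["tool_pos"]; R=Ro.from_euler('xyz',s["eef_rot"])
A=get_image("side");B=get_image("top")
# predicted rod points: origin, hook bottom, seat
o=lambda dx,dz: p+R.apply([-dx,0,.0158-dz])
pts=np.array([o(0,0),o(0,-.08),o(.0145,-.071)]);print(proj("side",pts),proj("top",pts))
cv2.imwrite("pics/t1.png",np.hstack([cv2.resize(A[100:240,230:350],(420,490),interpolation=2),cv2.resize(B[140:240,260:330],(343,490),interpolation=2)]))
E
```

```text
6.83 [ 0.5317 -0.0154  0.2769] [ 3.1411e+00 -7.0000e-04  3.0404e+00] F [-0.6   0.35 -1.5 ] M [0.014 0.054 0.022] 0.0155
[[273.9894857  152.32309631]
 [274.29652249 179.39668835]
 [280.82692676 175.59691181]] [[290.89546993 191.40164687]
 [290.86753537 197.693995  ]
 [291.35103357 190.17531525]]
```

View pics/t1.png

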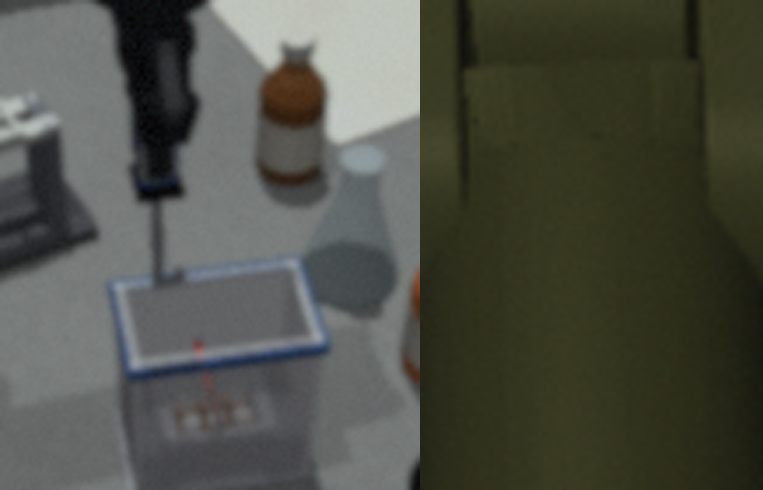

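Side view: the hook hangs at about (276,180), as predicted (274,179), with the toe pointing +x, over the -x part of the mouth. The bail is at (286,198), to its right. Correct 3 mm and go down.

Request:
{"api": "send_rows", "payload": {
  "steps": [
    [-3,-3,0,0,0,0,1],
    [0,0,10,0,0,0,1],
    [0,0,15,0,0,0,1],
    [0,0,15,0,0,0,1],
    [0,0,15,0,0,0,1],
    [0,0,10,0,0,0,1],
    [0,0,10,0,0,0,1],
    [0,0,7,0,0,0,1],
    [0,0,7,0,0,0,1],
    [0,0,5,0,0,0,1],
    [0,0,5,0,0,0,1],
    [0,0,4,0,0,0,1],
    [0,0,0,0,0,0,1],
    [0,0,0,0,0,0,1]
  ]
}}

```text
time_s: 8.68
tool_pos: [0.5351, -0.0204, 0.1745]
eef_rot: [3.141, 0.0, 3.038]
wrist_force: [0.8, -0.8, -0.7]
opening: 0.0153
```

Run:
```python
from h import *
st();A=get_image("side");cv2.imwrite("pics/t2.png",cv2.resize(A[150:250,250:340],(630,600)[:2],interpolation=2)[:, :])
s=get_state();p=s["tool_pos"]; R=Ro.from_euler('xyz',s["eef_rot"])
o=lambda dx,dz: p+R.apply([-dx,0,.0158-dz])
print(proj("side",[o(0,0),o(.0075,-.08),o(.0145,-.071)]))
for z in(.094,):print("bar cand",proj("side",[[.562,-.0217,z],[.564,-.0006,z],[.5605,-.0425,z]]))
```

```text
8.68 [ 0.5351 -0.0204  0.1745] [3.1415e+00 4.0000e-04 3.0377e+00] F [ 0.79 -0.76 -0.67] M [0.002 0.009 0.012] 0.0153
[[276.52359427 187.63604318]
 [279.82243506 210.12561197]
 [282.75450744 207.24121566]]
bar cand [[287.83229487 204.28145956]
 [285.92920494 197.60481825]
 [289.95298697 210.99332452]]
```

View pics/t2.png

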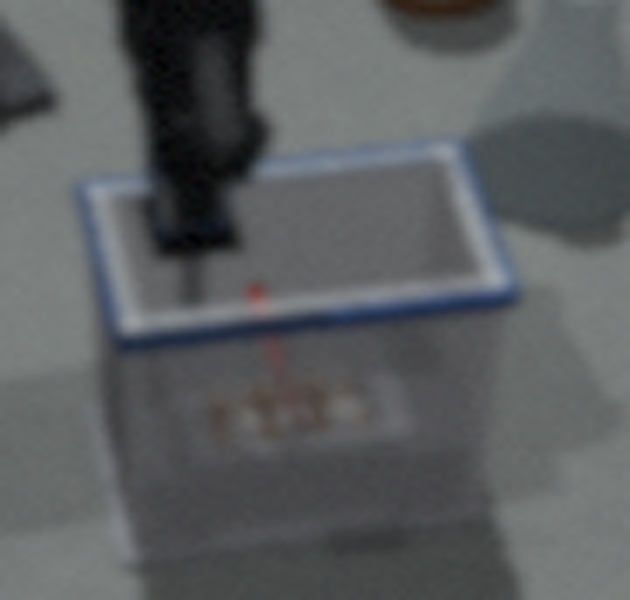

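The red far end of the bar is at (286,198), exactly where the model puts it, so the lean of about -8 mm holds. Lower 2 mm more and creep under the bar, watching the force.

Request:
{"api": "send_rows", "payload": {
  "steps": [
    [0,0,2,0,0,0,1],
    [-3,-1,0,0,0,0,1],
    [-2,0,0,0,0,0,1],
    [-1,0,0,0,0,0,1],
    [-1,0,0,0,0,0,1],
    [-1,0,0,0,0,0,1],
    [-1,0,0,0,0,0,1]
  ]
}}

```text
time_s: 9.6
tool_pos: [0.5438, -0.0223, 0.1724]
eef_rot: [3.142, 0.0, 3.038]
wrist_force: [0.6, 0.0, -1.3]
opening: 0.0154
```

```bash
python3 -c "
from h import *
st()"
```

```text
9.6 [ 0.5438 -0.0223  0.1724] [3.1415e+00 1.0000e-04 3.0377e+00] F [ 0.59  0.02 -1.35] M [-0.017  0.026 -0.016] 0.0154
```

Request:
{"api": "send_rows", "payload": {
  "steps": [
    [-1,0,0,0,0,0,1],
    [-1,0,0,0,0,0,1],
    [-1,0,0,0,0,0,1]
  ]
}}

```text
time_s: 9.98
tool_pos: [0.5468, -0.0226, 0.1723]
eef_rot: [3.142, 0.0, 3.038]
wrist_force: [0.5, 0.1, -0.9]
opening: 0.0154
```

```bash
python3 -c "
from h import *
st()"
```

```text
9.97 [ 0.5468 -0.0226  0.1723] [3.1415e+00 1.0000e-04 3.0377e+00] F [ 0.51  0.08 -0.91] M [-0.035  0.019 -0.036] 0.0154
```

No contact while the toe passes under the bar. Continue to the seat position.

Request:
{"api": "send_rows", "payload": {
  "steps": [
    [-1.5,0,0,0,0,0,1],
    [-1.5,0,0,0,0,0,1],
    [-1,0,0,0,0,0,1],
    [-1,0,0,0,0,0,1],
    [-1,0,0,0,0,0,1],
    [-1,0,0,0,0,0,1],
    [0,0,0,0,0,0,1]
  ]
}}

```text
time_s: 10.85
tool_pos: [0.5537, -0.0234, 0.1723]
eef_rot: [3.142, -0.0, 3.038]
wrist_force: [0.0, 0.1, -1.0]
opening: 0.0151
```

```bash
python3 -c "
from h import *
st()"
```

```text
10.85 [ 0.5537 -0.0234  0.1723] [ 3.1416 -0.      3.0376] F [ 0.02  0.06 -1.01] M [ 0.048 -0.046 -0.002] 0.0151
```

Request:
{"api": "send_rows", "payload": {
  "steps": [
    [0,0,-2,0,0,0,1],
    [0,0,-2,0,0,0,1],
    [0,0,-1,0,0,0,1],
    [0,0,-1,0,0,0,1],
    [0,0,-1,0,0,0,1]
  ]
}}

```text
time_s: 11.48
tool_pos: [0.5537, -0.0234, 0.1794]
eef_rot: [3.142, 0.0, 3.038]
wrist_force: [0.3, -0.9, -0.8]
opening: 0.015
```

Request:
{"api": "send_rows", "payload": {
  "steps": [
    [0,0,-1,0,0,0,1],
    [0,0,-1,0,0,0,1]
  ]
}}

```text
time_s: 11.72
tool_pos: [0.5537, -0.0233, 0.1814]
eef_rot: [3.142, 0.0, 3.038]
wrist_force: [0.7, 0.2, -1.5]
opening: 0.0152
```

Request:
{"api": "send_rows", "payload": {
  "steps": [
    [0,0,-1,0,0,0,1],
    [0,0,-1,0,0,0,1]
  ]
}}

```text
time_s: 11.98
tool_pos: [0.5537, -0.0234, 0.1834]
eef_rot: [3.142, 0.0, 3.038]
wrist_force: [-0.4, -0.2, -1.6]
opening: 0.0153
```

Request:
{"api": "send_rows", "payload": {
  "steps": [
    [0,0,-1,0,0,0,1],
    [0,0,-1,0,0,0,1]
  ]
}}

```text
time_s: 12.22
tool_pos: [0.5537, -0.0234, 0.1854]
eef_rot: [3.142, 0.0, 3.038]
wrist_force: [0.3, -0.3, -1.1]
opening: 0.0157
```

Request:
{"api": "send_rows", "payload": {
  "steps": [
    [0,0,-1,0,0,0,1],
    [0,0,-1,0,0,0,1]
  ]
}}

```text
time_s: 12.48
tool_pos: [0.5537, -0.0234, 0.1874]
eef_rot: [3.142, 0.0, 3.038]
wrist_force: [0.2, 0.4, -0.1]
opening: 0.0154
```

Request:
{"api": "send_rows", "payload": {
  "steps": [
    [0,0,-0.7,0,0,0,1],
    [0,0,0,0,0,0,1]
  ]
}}

```text
time_s: 12.72
tool_pos: [0.5536, -0.0234, 0.1879]
eef_rot: [3.142, -0.0, 3.038]
wrist_force: [-0.4, -0.6, -1.6]
opening: 0.0155
```

```bash
python3 -c "
from h import *
st()"
```

```text
12.72 [ 0.5536 -0.0234  0.1879] [ 3.1416 -0.      3.0376] F [-0.41 -0.62 -1.55] M [-0.008 -0.091  0.028] 0.0155
```

Request:
{"api": "send_rows", "payload": {
  "steps": [
    [0,0,-0.7,0,0,0,1],
    [0,0,0,0,0,0,1]
  ]
}}

```text
time_s: 12.98
tool_pos: [0.5533, -0.0233, 0.1884]
eef_rot: [-3.142, -0.001, 3.038]
wrist_force: [-0.1, 0.0, -3.5]
opening: 0.0153
```

Request:
{"api": "send_rows", "payload": {
  "steps": [
    [0,0,-0.7,0,0,0,1],
    [0,0,0,0,0,0,1]
  ]
}}

```text
time_s: 13.22
tool_pos: [0.5536, -0.0233, 0.1893]
eef_rot: [3.142, -0.0, 3.038]
wrist_force: [0.1, 0.4, -4.1]
opening: 0.0153
```

Request:
{"api": "send_rows", "payload": {
  "steps": [
    [0,0,-0.7,0,0,0,1],
    [0,0,0,0,0,0,1]
  ]
}}

```text
time_s: 13.48
tool_pos: [0.5537, -0.0234, 0.1902]
eef_rot: [3.142, 0.0, 3.038]
wrist_force: [0.2, 0.4, -5.3]
opening: 0.0156
```

```bash
python3 -c "
from h import *
st()
A=get_image('side');cv2.imwrite('pics/t3.png',cv2.resize(A[150:250,250:340],(540,600),interpolation=2))
h=cv2.cvtColor(A,40);m=((h[...,0]<6)|(h[...,0]>174))&(h[...,1]>90);print([(x,y) for y,x in np.argwhere(m) if 270<x<310 and 180<y<225])"
```

```text
13.47 [ 0.5537 -0.0234  0.1902] [3.1415e+00 1.0000e-04 3.0377e+00] F [ 0.21  0.39 -5.28] M [0.055 0.007 0.005] 0.0156
[]
```

Contact came at the expected height (TCP z 0.188), with about 4 N on the hook and hardly any sideways force. Lift slowly, watching the force.

Request:
{"api": "send_rows", "payload": {
  "steps": [
    [0,0,-0.5,0,0,0,1],
    [0,0,0,0,0,0,1]
  ]
}}

```text
time_s: 13.78
tool_pos: [0.5537, -0.0234, 0.1907]
eef_rot: [3.141, 0.0, 3.038]
wrist_force: [0.0, 0.3, -3.8]
opening: 0.0153
```

Request:
{"api": "send_rows", "payload": {
  "steps": [
    [0,0,-0.5,0,0,0,1],
    [0,0,0,0,0,0,1]
  ]
}}

```text
time_s: 14.02
tool_pos: [0.5537, -0.0233, 0.1912]
eef_rot: [3.141, 0.0, 3.038]
wrist_force: [0.1, 1.0, -4.0]
opening: 0.0153
```

Request:
{"api": "send_rows", "payload": {
  "steps": [
    [0,0,-0.5,0,0,0,1],
    [0,0,0,0,0,0,1]
  ]
}}

```text
time_s: 14.28
tool_pos: [0.5537, -0.0234, 0.1917]
eef_rot: [3.142, 0.0, 3.038]
wrist_force: [0.5, 0.9, -4.9]
opening: 0.0151
```

```bash
python3 -c "
from h import *
st()"
```

```text
14.28 [ 0.5537 -0.0234  0.1917] [3.1415e+00 1.0000e-04 3.0377e+00] F [ 0.51  0.87 -4.93] M [ 0.03  -0.06   0.038] 0.0151
```

View pics/t3.png

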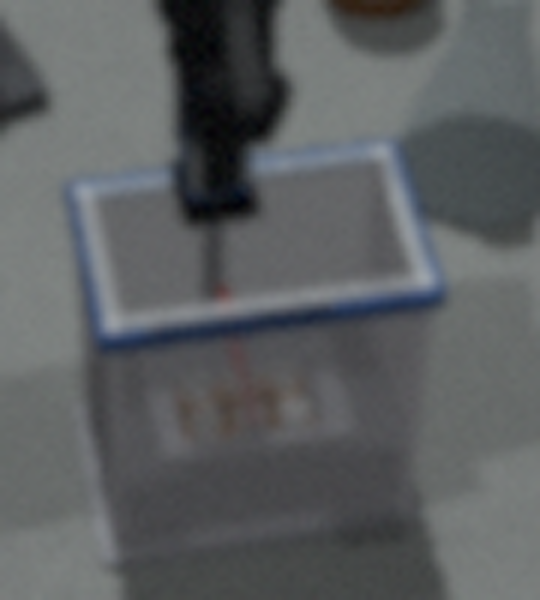

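The load stays steady at about 3.5 N. While lifting, also drift about 3 mm to +x and 3 mm to +y, so the tilting basket stays central in the mouth.

Request:
{"api": "send_rows", "payload": {
  "steps": [
    [-0.5,0.4,-1,0,0,0,1],
    [-0.5,0.4,-1,0,0,0,1],
    [-0.5,0.4,-1,0,0,0,1],
    [0,0,0,0,0,0,1]
  ]
}}

```text
time_s: 14.78
tool_pos: [0.5554, -0.0223, 0.1948]
eef_rot: [3.141, 0.0, 3.038]
wrist_force: [0.3, 0.3, -4.9]
opening: 0.0154
```

Request:
{"api": "send_rows", "payload": {
  "steps": [
    [-0.5,0.4,-1,0,0,0,1],
    [-0.5,0.4,-1,0,0,0,1],
    [-0.5,0.4,-1,0,0,0,1],
    [0,0,0,0,0,0,1]
  ]
}}

```text
time_s: 15.28
tool_pos: [0.5571, -0.0213, 0.1978]
eef_rot: [3.141, 0.0, 3.038]
wrist_force: [0.2, -0.2, -4.3]
opening: 0.0152
```

Request:
{"api": "send_rows", "payload": {
  "steps": [
    [-0.5,0.4,-1,0,0,0,1],
    [-0.5,0.4,-1,0,0,0,1],
    [-0.5,0,-1,0,0,0,1],
    [0,0,0,0,0,0,1]
  ]
}}

```text
time_s: 15.78
tool_pos: [0.5586, -0.0207, 0.2008]
eef_rot: [3.142, 0.0, 3.038]
wrist_force: [0.9, 0.5, -4.0]
opening: 0.0154
```

```bash
python3 -c "
from h import *
st()"
```

```text
15.78 [ 0.5586 -0.0207  0.2008] [3.1415e+00 4.0000e-04 3.0377e+00] F [ 0.85  0.5  -3.96] M [ 0.089 -0.055 -0.028] 0.0154
```

Request:
{"api": "send_rows", "payload": {
  "steps": [
    [-0.5,0,-2,0,0,0,1],
    [-0.5,0,-2,0,0,0,1],
    [-0.5,0,-2,0,0,0,1],
    [-0.5,0,-2,0,0,0,1],
    [0,0,-2,0,0,0,1]
  ]
}}

```text
time_s: 16.4
tool_pos: [0.5605, -0.0209, 0.2108]
eef_rot: [3.142, 0.0, 3.038]
wrist_force: [-0.1, 0.1, -4.6]
opening: 0.0151
```

Request:
{"api": "send_rows", "payload": {
  "steps": [
    [0,0,-2,0,0,0,1],
    [0,0,-2,0,0,0,1],
    [0,0,-2,0,0,0,1],
    [0,0,-2,0,0,0,1],
    [0,0,-2,0,0,0,1]
  ]
}}

```text
time_s: 17.02
tool_pos: [0.5605, -0.0209, 0.2207]
eef_rot: [3.142, 0.0, 3.038]
wrist_force: [0.3, 0.5, -3.2]
opening: 0.0154
```

```bash
python3 -c "
from h import *
st()
A=get_image('side');cv2.imwrite('pics/t4.png',cv2.resize(A[130:250,245:345],(500,600),interpolation=2))"
```

```text
17.02 [ 0.5605 -0.0209  0.2207] [3.1415 0.     3.0377] F [ 0.33  0.52 -3.22] M [ 0.04   0.025 -0.004] 0.0154
```

View pics/t4.png

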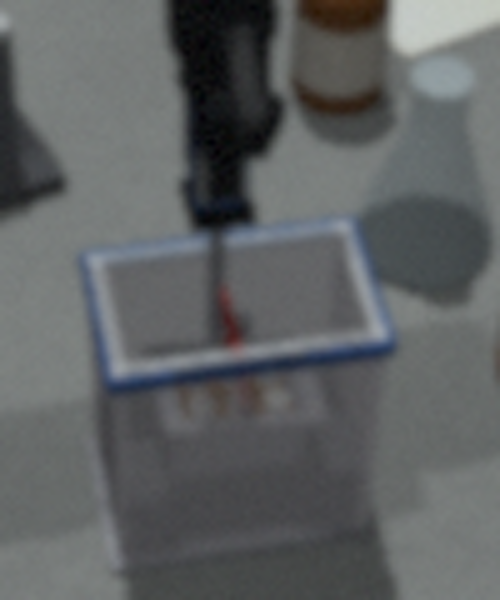

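The basket is coming up on the hook, bail bar seated by the shaft, tilted slightly. Keep lifting.

Request:
{"api": "send_rows", "payload": {
  "steps": [
    [0,0,-2,0,0,0,1],
    [0,0,-3,0,0,0,1],
    [0,0,-3,0,0,0,1],
    [0,0,-3,0,0,0,1],
    [0,0,-3,0,0,0,1]
  ]
}}

```text
time_s: 17.7
tool_pos: [0.5605, -0.0209, 0.2349]
eef_rot: [3.142, 0.0, 3.038]
wrist_force: [-0.5, -0.8, -4.7]
opening: 0.0153
```

Request:
{"api": "send_rows", "payload": {
  "steps": [
    [0,0,-3,0,0,0,1],
    [0,0,-3,0,0,0,1],
    [0,0,-3,0,0,0,1],
    [0,0,-3,0,0,0,1],
    [0,0,-3,0,0,0,1],
    [0,0,-3,0,0,0,1]
  ]
}}

```text
time_s: 18.45
tool_pos: [0.5605, -0.0209, 0.2528]
eef_rot: [3.142, 0.0, 3.038]
wrist_force: [0.1, 0.5, -4.3]
opening: 0.0149
```

Request:
{"api": "send_rows", "payload": {
  "steps": [
    [0,0,-3,0,0,0,1],
    [0,0,-3,0,0,0,1],
    [0,0,-3,0,0,0,1],
    [0,0,-3,0,0,0,1],
    [0,0,-3,0,0,0,1],
    [0,0,-3,0,0,0,1]
  ]
}}

```text
time_s: 19.2
tool_pos: [0.5605, -0.0209, 0.2708]
eef_rot: [3.142, 0.0, 3.038]
wrist_force: [1.1, 0.4, -5.0]
opening: 0.0154
```

Request:
{"api": "send_rows", "payload": {
  "steps": [
    [0,0,-4,0,0,0,1],
    [0,0,-4,0,0,0,1],
    [0,0,-4,0,0,0,1],
    [0,0,-4,0,0,0,1],
    [0,0,-4,0,0,0,1],
    [0,0,-4,0,0,0,1]
  ]
}}

```text
time_s: 19.95
tool_pos: [0.5605, -0.0209, 0.2949]
eef_rot: [3.142, 0.0, 3.038]
wrist_force: [0.0, -0.1, -4.2]
opening: 0.0151
```

Request:
{"api": "send_rows", "payload": {
  "steps": [
    [0,0,-5,0,0,0,1],
    [0,0,-5,0,0,0,1],
    [0,0,-5,0,0,0,1],
    [0,0,-5,0,0,0,1],
    [0,0,-5,0,0,0,1],
    [0,0,-5,0,0,0,1],
    [0,0,-5,0,0,0,1],
    [0,0,-5,0,0,0,1],
    [0,0,-5,0,0,0,1],
    [0,0,-5,0,0,0,1],
    [0,0,-3,0,0,0,1],
    [0,0,0,0,0,0,1],
    [0,0,0,0,0,0,1]
  ]
}}

```text
time_s: 21.58
tool_pos: [0.5604, -0.0209, 0.3474]
eef_rot: [-3.142, -0.0, 3.038]
wrist_force: [-0.8, 0.1, -4.5]
opening: 0.0153
```

```bash
python3 -c "
from h import *
st()
A=get_image('side');cv2.imwrite('pics/t5.png',cv2.resize(A[60:240,210:360],(500,600),interpolation=2))"
```

```text
21.57 [ 0.5604 -0.0209  0.3474] [-3.1416e+00 -3.0000e-04  3.0376e+00] F [-0.8   0.08 -4.52] M [-0.022  0.046 -0.025] 0.0153
```

View pics/t5.png

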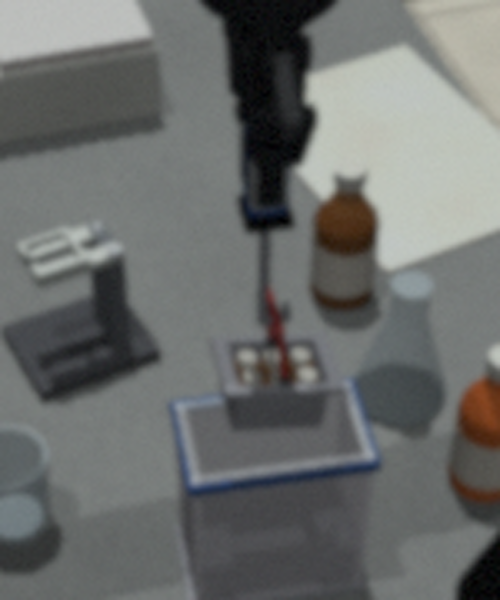

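The basket hangs clear of the rim at about (291,170), slightly tilted, with the hook and bail in contact and the flange level with the rim in the picture. Carry it gently across to the tray.

Request:
{"api": "send_rows", "payload": {
  "steps": [
    [0.4,-3,0,0,0,0,1],
    [0.8,-6,0,0,0,0,1],
    [1.2,-9,0,0,0,0,1],
    [1.6,-12,0,0,0,0,1],
    [2,-15,0,0,0,0,1],
    [2.3,-18,0,0,0,0,1],
    [2.6,-20,0,0,0,0,1],
    [2.6,-20,0,0,0,0,1],
    [2.6,-20,0,0,0,0,1],
    [2.6,-20,0,0,0,0,1],
    [2.6,-20,0,0,0,0,1],
    [2.6,-20,0,0,0,0,1],
    [2.3,-18,0,0,0,0,1],
    [2,-15,0,0,0,0,1],
    [2,-15,0,0,0,0,1],
    [1.6,-12,0,0,0,0,1],
    [1.2,-9,0,0,0,0,1],
    [0.8,-6,0,0,0,0,1],
    [0.4,-3,0,0,0,0,1],
    [0,0,0,0,0,0,1]
  ]
}}

```text
time_s: 24.12
tool_pos: [0.4995, -0.2768, 0.3476]
eef_rot: [3.141, 0.0, 3.038]
wrist_force: [-0.6, 0.1, -4.7]
opening: 0.0154
```

Request:
{"api": "send_rows", "payload": {
  "steps": [
    [0,0,3,0,0,0,1],
    [0,0,6,0,0,0,1],
    [0,0,9,0,0,0,1],
    [0,0,12,0,0,0,1],
    [0,0,12,0,0,0,1],
    [0,0,12,0,0,0,1],
    [0,0,12,0,0,0,1],
    [0,0,12,0,0,0,1],
    [0,0,12,0,0,0,1],
    [0,0,12,0,0,0,1],
    [0,0,10,0,0,0,1],
    [0,0,8,0,0,0,1],
    [0,0,6,0,0,0,1],
    [0,0,4,0,0,0,1],
    [0,0,0,0,0,0,1]
  ]
}}

```text
time_s: 26.0
tool_pos: [0.4993, -0.2769, 0.2175]
eef_rot: [3.141, -0.0, 3.038]
wrist_force: [0.2, -0.5, -4.5]
opening: 0.0156
```

```bash
python3 -c "
from h import *
st()
A=get_image('side');cv2.imwrite('pics/t6.png',cv2.resize(A[150:390,200:400],(500,600),interpolation=2))"
```

```text
26.0 [ 0.4993 -0.2769  0.2175] [ 3.1415e+00 -2.0000e-04  3.0377e+00] F [ 0.22 -0.47 -4.52] M [-0.05   0.096 -0.009] 0.0156
```

View pics/t6.png

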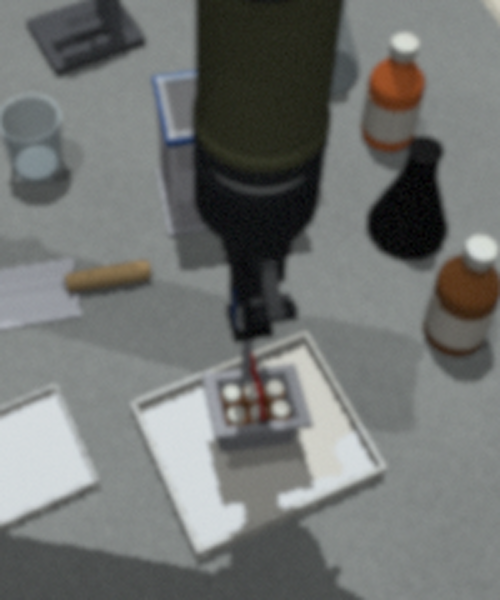

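The basket hangs centrally over the larger tray at about (304,313), nearly level. Lower it to just above the floor, then creep.

Request:
{"api": "send_rows", "payload": {
  "steps": [
    [0,0,4,0,0,0,1],
    [0,0,6,0,0,0,1],
    [0,0,6,0,0,0,1],
    [0,0,5,0,0,0,1],
    [0,0,3,0,0,0,1],
    [0,0,2,0,0,0,1],
    [0,0,2,0,0,0,1],
    [0,0,1,0,0,0,1],
    [0,0,1,0,0,0,1],
    [0,0,1,0,0,0,1],
    [0,0,1,0,0,0,1],
    [0,0,0,0,0,0,1]
  ]
}}

```text
time_s: 27.55
tool_pos: [0.4993, -0.2769, 0.1855]
eef_rot: [3.141, -0.0, 3.038]
wrist_force: [0.4, 0.3, -4.5]
opening: 0.015
```

Request:
{"api": "send_rows", "payload": {
  "steps": [
    [0,0,1,0,0,0,1],
    [0,0,1,0,0,0,1],
    [0,0,1,0,0,0,1],
    [0,0,0,0,0,0,1]
  ]
}}

```text
time_s: 28.05
tool_pos: [0.4994, -0.2772, 0.1828]
eef_rot: [-3.141, 0.0, 3.037]
wrist_force: [-0.7, -1.0, -1.3]
opening: 0.0155
```

Request:
{"api": "send_rows", "payload": {
  "steps": [
    [0,0,1,0,0,0,1],
    [0,0,1,0,0,0,1],
    [0,0,1,0,0,0,1],
    [0,0,0,0,0,0,1]
  ]
}}

```text
time_s: 28.55
tool_pos: [0.4994, -0.2767, 0.1795]
eef_rot: [3.141, -0.0, 3.038]
wrist_force: [-0.4, 0.9, -1.5]
opening: 0.0156
```

```bash
python3 -c "
from h import *
st()"
```

```text
28.55 [ 0.4994 -0.2767  0.1795] [ 3.1413e+00 -1.0000e-04  3.0377e+00] F [-0.42  0.87 -1.45] M [ 0.086  0.382 -0.009] 0.0156
```

Weight is on the tray. The moment suggests the shaft is leaning against the bail, so ease 2 mm to -x and keep lowering.

Request:
{"api": "send_rows", "payload": {
  "steps": [
    [1,0,0,0,0,0,1],
    [1,0,0,0,0,0,1],
    [0,0,1,0,0,0,1],
    [0,0,1,0,0,0,1],
    [0,0,0,0,0,0,1]
  ]
}}

```text
time_s: 29.18
tool_pos: [0.4974, -0.2767, 0.1775]
eef_rot: [3.142, -0.0, 3.038]
wrist_force: [-0.8, 0.5, -1.2]
opening: 0.0152
```

```bash
python3 -c "
from h import *
st()"
```

```text
29.18 [ 0.4974 -0.2767  0.1775] [ 3.1415 -0.      3.0377] F [-0.77  0.55 -1.18] M [0.005 0.419 0.059] 0.0152
```

Request:
{"api": "send_rows", "payload": {
  "steps": [
    [1,0,0,0,0,0,1],
    [1,0,0,0,0,0,1],
    [0,0,0,0,0,0,1]
  ]
}}

```text
time_s: 29.55
tool_pos: [0.4953, -0.2765, 0.1776]
eef_rot: [3.141, -0.0, 3.038]
wrist_force: [-0.2, 0.0, -2.0]
opening: 0.0153
```

```bash
python3 -c "
from h import *
st()"
```

```text
29.55 [ 0.4953 -0.2765  0.1776] [ 3.1414 -0.      3.0376] F [-0.21  0.02 -1.99] M [0.068 0.31  0.036] 0.0153
```

Request:
{"api": "send_rows", "payload": {
  "steps": [
    [1,0,0,0,0,0,1],
    [1,0,0,0,0,0,1],
    [0,0,0,0,0,0,1]
  ]
}}

```text
time_s: 29.92
tool_pos: [0.4933, -0.2763, 0.1776]
eef_rot: [3.141, -0.0, 3.038]
wrist_force: [-1.2, 0.8, -1.8]
opening: 0.0155
```

```bash
python3 -c "
from h import *
st()
A=get_image('side');cv2.imwrite('pics/t7.png',cv2.resize(A[240:360,240:370],(650,600),interpolation=2))"
```

```text
29.93 [ 0.4933 -0.2763  0.1776] [ 3.1414e+00 -1.0000e-04  3.0376e+00] F [-1.19  0.77 -1.83] M [0.07  0.339 0.024] 0.0155
```

View pics/t7.png

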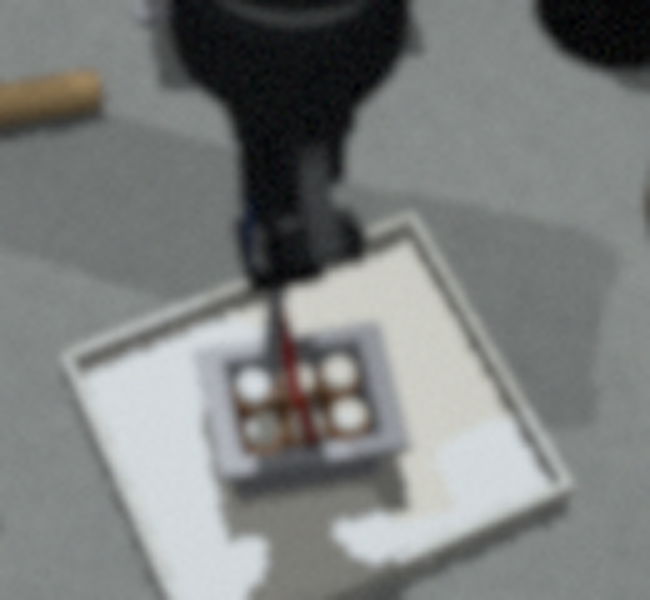

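The basket stands in the tray at about (301,318), with its -x side still propped slightly by the bail leaning on the shaft. The roughly 1.3 N sideways force fits that. Keep easing -x until the moment vanishes.

Request:
{"api": "send_rows", "payload": {
  "steps": [
    [1,0,0,0,0,0,1],
    [1,0,0,0,0,0,1],
    [0,0,0,0,0,0,1]
  ]
}}

```text
time_s: 30.35
tool_pos: [0.4914, -0.2761, 0.1777]
eef_rot: [3.142, 0.0, 3.038]
wrist_force: [-0.6, 0.4, -1.6]
opening: 0.0155
```

```bash
python3 -c "
from h import *
st()"
```

```text
30.35 [ 0.4914 -0.2761  0.1777] [3.1415e+00 3.0000e-04 3.0377e+00] F [-0.62  0.38 -1.58] M [-0.008  0.223  0.013] 0.0155
```

Request:
{"api": "send_rows", "payload": {
  "steps": [
    [1,0,0,0,0,0,1],
    [1,0,0,0,0,0,1],
    [0,0,0,0,0,0,1]
  ]
}}

```text
time_s: 30.72
tool_pos: [0.4896, -0.2759, 0.1778]
eef_rot: [3.142, 0.001, 3.038]
wrist_force: [0.9, -0.2, -0.5]
opening: 0.0155
```

```bash
python3 -c "
from h import *
st()"
```

```text
30.73 [ 0.4896 -0.2759  0.1778] [3.1416e+00 7.0000e-04 3.0376e+00] F [ 0.93 -0.23 -0.5 ] M [-0.036  0.03  -0.026] 0.0155
```

The moment is gone, so the basket stands flat. Back off 1 mm to centre the bar in the gap, lower the hook below the bar and withdraw.

Request:
{"api": "send_rows", "payload": {
  "steps": [
    [-1,0,0,0,0,0,1],
    [0,0,1,0,0,0,1],
    [0,0,2,0,0,0,1],
    [0,0,2,0,0,0,1],
    [0,0,2,0,0,0,1],
    [0,0,2,0,0,0,1],
    [0,0,1.5,0,0,0,1],
    [0,0,1.5,0,0,0,1],
    [0,0,0,0,0,0,1]
  ]
}}

```text
time_s: 31.85
tool_pos: [0.4904, -0.2759, 0.1655]
eef_rot: [3.141, -0.0, 3.038]
wrist_force: [0.1, 0.1, -1.2]
opening: 0.0152
```

```bash
python3 -c "
from h import *
st()"
```

```text
31.85 [ 0.4904 -0.2759  0.1655] [ 3.1415e+00 -1.0000e-04  3.0377e+00] F [ 0.13  0.08 -1.24] M [ 0.021  0.005 -0.065] 0.0152
```

Request:
{"api": "send_rows", "payload": {
  "steps": [
    [1,0,0,0,0,0,1],
    [1,0,0,0,0,0,1],
    [1,0,0,0,0,0,1],
    [1,0,0,0,0,0,1]
  ]
}}

```text
time_s: 32.35
tool_pos: [0.4864, -0.2756, 0.1656]
eef_rot: [3.142, 0.0, 3.038]
wrist_force: [0.8, -0.4, -0.2]
opening: 0.0154
```

```bash
python3 -c "
from h import *
st()"
```

```text
32.35 [ 0.4864 -0.2756  0.1656] [3.1415e+00 1.0000e-04 3.0377e+00] F [ 0.79 -0.38 -0.19] M [-0.007 -0.001 -0.037] 0.0154
```

No contact. Withdraw another 26 mm, then lift clear.

Request:
{"api": "send_rows", "payload": {
  "steps": [
    [2,0,0,0,0,0,1],
    [2,0,0,0,0,0,1],
    [3,0,0,0,0,0,1],
    [3,0,0,0,0,0,1]
  ]
}}

```text
time_s: 32.85
tool_pos: [0.4763, -0.2745, 0.1656]
eef_rot: [3.142, 0.0, 3.038]
wrist_force: [-1.1, 0.2, -1.8]
opening: 0.0153
```

Request:
{"api": "send_rows", "payload": {
  "steps": [
    [3,0,0,0,0,0,1],
    [4,0,0,0,0,0,1],
    [5,0,0,0,0,0,1],
    [5,0,0,0,0,0,1],
    [0,0,0,0,0,0,1],
    [0,0,-5,0,0,0,1],
    [0,0,-10,0,0,0,1],
    [0,0,-15,0,0,0,1]
  ]
}}

```text
time_s: 33.85
tool_pos: [0.4596, -0.2728, 0.1964]
eef_rot: [-3.142, -0.0, 3.038]
wrist_force: [-0.2, -0.7, -0.8]
opening: 0.0153
```

```bash
python3 -c "
from h import *
st()"
```

```text
33.85 [ 0.4596 -0.2728  0.1964] [-3.1415e+00 -2.0000e-04  3.0378e+00] F [-0.17 -0.68 -0.82] M [-0.024  0.018  0.056] 0.0153
```

Hook is free. Raise and carry the rod back to the stand's approach point.

Request:
{"api": "send_rows", "payload": {
  "steps": [
    [0,0,-25,0,0,0,1],
    [0,0,-35,0,0,0,1],
    [0,0,-28,0,0,0,1],
    [0,25,0,0,0,0,1],
    [0,45,0,0,0,0,1],
    [0,50,0,0,0,0,1],
    [0,50,0,0,0,0,1],
    [0,50,0,0,0,0,1],
    [15,50,0,0,0,0,1],
    [20,50,0,0,0,0,1],
    [20,50,0,0,0,0,1],
    [20,50,0,0,0,0,1],
    [15,45,0,0,0,0,1],
    [8,31,0,0,0,0,1],
    [0,0,0,0,0,-7.75,1],
    [0,0,0,0,0,-7.75,1],
    [0,0,0,0,0,0,1],
    [0,0,0,0,0,0,1]
  ]
}}

```text
time_s: 36.1
tool_pos: [0.4138, 0.2307, 0.2843]
eef_rot: [3.141, 0.001, -2.977]
wrist_force: [-1.6, 0.6, -2.2]
opening: 0.0154
```

Run:
```python
from h import *
st();s=get_state()
R=Ro.from_euler('xyz',s["eef_rot"]); seat=np.array([.4722,.2405,.1238])
u=np.array([np.cos(-2.975),np.sin(-2.975),0])
t=seat+.06*u+[0,0,.014]
print("to approach (tool mm)",R.inv().apply(t-s["tool_pos"])*1000)
B=get_image("top");cv2.imwrite("pics/top_end.png",B)
A=get_image("side");cv2.imwrite("pics/side_end.png",A)
```

```text
36.1 [0.4138 0.2307 0.2843] [ 3.1413e+00  8.0000e-04 -2.9775e+00] F [-1.61  0.59 -2.18] M [-0.054 -0.006  0.07 ] 0.0154
to approach (tool mm) [ 8.67077772e-01 -6.93461667e-02  1.46456148e+02]
```

Request:
{"api": "send_rows", "payload": {
  "steps": [
    [0.9,0,20,0,0,0,1],
    [0,0,35,0,0,0,1],
    [0,0,35,0,0,0,1],
    [0,0,30,0,0,0,1],
    [0,0,18,0,0,0,1],
    [0,0,8,0,0,0,1],
    [0,0,0,0,0,0,1],
    [0,0,0,0,0,0,1]
  ]
}}

```text
time_s: 37.2
tool_pos: [0.4134, 0.231, 0.1386]
eef_rot: [3.141, 0.002, -2.975]
wrist_force: [0.5, -0.4, -0.1]
opening: 0.0151
```

Run:
```python
from h import *
st();s=get_state()
R=Ro.from_euler('xyz',s["eef_rot"]); seat=np.array([.4722,.2405,.1238])
print("to seat (tool mm)",R.inv().apply(seat-s["tool_pos"])*1000, "turn deg about tool z",-np.degrees(-2.975-s["eef_rot"][2]))
```

```text
37.2 [0.4134 0.231  0.1386] [ 3.1408e+00  1.7000e-03 -2.9752e+00] F [ 0.54 -0.36 -0.14] M [-0.072 -0.023 -0.056] 0.0151
to seat (tool mm) [-59.57906643  -0.36486875  14.94563095] turn deg about tool z -0.014289142209405576
```

Request:
{"api": "send_rows", "payload": {
  "steps": [
    [-8,-0.4,0,0,0,0,1],
    [-8,0,0,0,0,0,1],
    [-8,0,0,0,0,0,1],
    [-8,0,0,0,0,0,1],
    [-8,0,0,0,0,0,1],
    [-8,0,0,0,0,0,1],
    [-6,0,0,0,0,0,1],
    [-5.5,0,0,0,0,0,1],
    [0,0,0,0,0,0,1]
  ]
}}

```text
time_s: 38.33
tool_pos: [0.4717, 0.24, 0.1376]
eef_rot: [-3.142, 0.0, -2.975]
wrist_force: [-0.3, -0.8, -1.7]
opening: 0.0155
```

Run:
```python
from h import *
st();s=get_state()
R=Ro.from_euler('xyz',s["eef_rot"]); seat=np.array([.4722,.2405,.1238])
print("to seat (tool mm)",R.inv().apply(seat-s["tool_pos"])*1000)
```

```text
38.33 [0.4717 0.24   0.1376] [-3.1416e+00  1.0000e-04 -2.9752e+00] F [-0.25 -0.8  -1.69] M [ 0.022  0.019 -0.011] 0.0155
to seat (tool mm) [-0.52236403  0.37754796 13.80907445]
```

Request:
{"api": "send_rows", "payload": {
  "steps": [
    [-0.5,0.4,3,0,0,0,1],
    [0,0,3,0,0,0,1],
    [0,0,2,0,0,0,1],
    [0,0,2,0,0,0,1],
    [0,0,1,0,0,0,1],
    [0,0,1,0,0,0,1],
    [0,0,1,0,0,0,1],
    [0,0,0,0,0,0,1]
  ]
}}

```text
time_s: 39.33
tool_pos: [0.4718, 0.2405, 0.1246]
eef_rot: [3.142, -0.0, -2.975]
wrist_force: [-0.5, 0.7, -1.8]
opening: 0.0154
```

Request:
{"api": "send_rows", "payload": {
  "steps": [
    [0,0,0.8,0,0,0,1],
    [0,0,0,0,0,0,1]
  ]
}}

```text
time_s: 39.58
tool_pos: [0.4719, 0.2406, 0.1239]
eef_rot: [3.142, 0.0, -2.975]
wrist_force: [0.5, 0.3, -0.5]
opening: 0.0155
```

```bash
python3 -c "
from h import *
st()"
```

```text
39.58 [0.4719 0.2406 0.1239] [ 3.1415e+00  2.0000e-04 -2.9749e+00] F [ 0.48  0.33 -0.46] M [-0.038  0.01  -0.031] 0.0155
```

Collar is at its seat. Open, then withdraw straight up and away.

Request:
{"api": "send_rows", "payload": {
  "steps": [
    [0,0,0,0,0,0,0.4],
    [0,0,0,0,0,0,0],
    [0,0,0,0,0,0,-0.5],
    [0,0,0,0,0,0,-0.5],
    [0,0,0,0,0,0,-0.5],
    [0,0,0,0,0,0,-0.5],
    [0,0,-10,0,0,0,-0.5],
    [0,0,-20,0,0,0,-0.5],
    [0,0,-30,0,0,0,-0.5],
    [0,0,-30,0,0,0,-0.5],
    [0,0,-30,0,0,0,-0.5],
    [30,40,-20,0,0,0,-0.5],
    [20,60,0,0,0,0,-0.5],
    [0,60,0,0,0,0,-0.5],
    [0,60,0,0,0,0,-0.5],
    [0,60,0,0,0,0,-0.5],
    [0,0,0,0,0,0,-0.5],
    [0,0,0,0,0,0,-0.5]
  ]
}}

```text
time_s: 41.82
tool_pos: [0.3768, 0.5072, 0.2639]
eef_rot: [-3.141, 0.0, -2.975]
wrist_force: [0.8, -0.6, 0.0]
opening: 0.0642
```

Run:
```python
from h import *
st();B=get_image("top");A=get_image("side");cv2.imwrite("pics/topf.png",B)
W=np.zeros((600,800,3),np.uint8)
W[:300,:400]=cv2.resize(A[95:170,195:295],(400,300),interpolation=2)
W[:300,400:]=cv2.resize(B[195:270,140:240],(400,300),interpolation=2)
W[300:,:400]=cv2.resize(A[280:370,245:365],(400,300),interpolation=2)
W[300:,400:]=cv2.resize(B[170:257,345:461],(400,300),interpolation=2)
cv2.imwrite("pics/end.png",W)
h=cv2.cvtColor(B,40);m=np.zeros(h.shape[:2],np.uint8);m[215:245,160:190]=((h[...,0]>95)&(h[...,0]<130)&(h[...,1]>150)&(h[...,2]>110))[215:245,160:190]
print("handle",rectz("top",m,.170))
r=((h[...,0]<6)|(h[...,0]>174))&(h[...,1]>100);ys,xs=np.nonzero(r[170:257,360:440]);print("bail px",xs.mean()+360,ys.mean()+170,len(xs),onz("top",(xs.mean()+360,ys.mean()+170),.085))
```

```text
41.83 [0.3768 0.5072 0.2639] [-3.1407e+00  3.0000e-04 -2.9750e+00] F [ 0.81 -0.57  0.04] M [-0.041 -0.071 -0.022] 0.0642
handle ((472.4462585449219, 240.59161376953125), (21.25420379638672, 12.828678131103516), 0.06763358414173126)
bail px 405.8545454545455 215.27272727272728 55 [[ 0.49732119 -0.27688686  0.085     ]]
```

View pics/end.png

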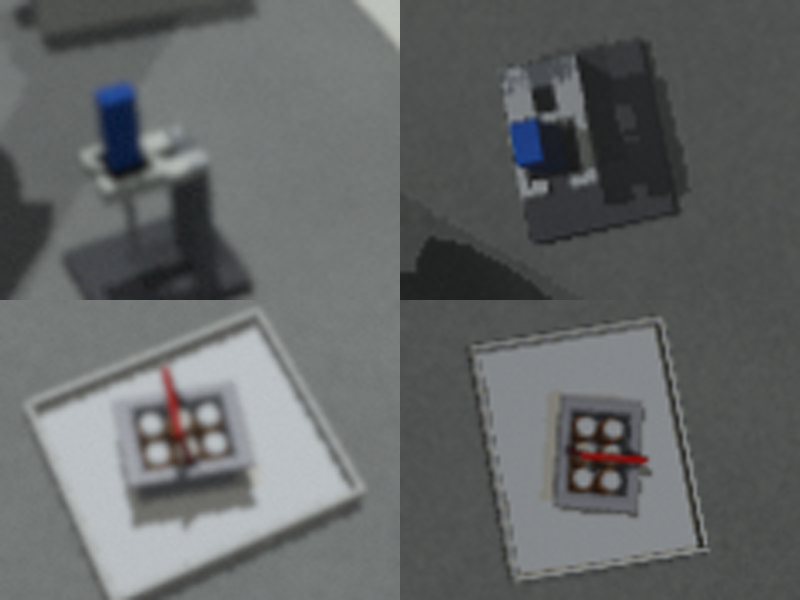

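The rod hangs in its stand, with the handle measured at (0.4724, 0.2406), same as at the start. The basket stands flat near the middle of the tray. Hand in.

```bash
python3 -c "
from h import *
print(finish_job())"
```

```text
the job is handed in; nothing more can be done
None
```

The job is done and handed in at about 42 s of the 72 s allowed. `finish_job()` gave no verdict.

**What I did:** I gripped the rod, carried it out of the fork and lowered the hook on the -x side of the bail. I measured the bail leaning about 8 mm towards -x. The toe slid under the bar without contact. Upward contact came at TCP z 0.188, against 0.1875 predicted. The readings put the load on the hook at about 3–4 N, and I lifted the basket clear, carried it over and set it in the larger tray. I then unhooked it, hung the rod back in its stand and moved the arm clear.

**Last checks:**
- **Rod:** the handle measures (0.4724, 0.2406), the same as at the start, and it looks upright in its recess in both views.
- **Basket:** in both views it stands flat. Its centre is about (0.505, -0.278), roughly 7 mm from the tray's centre (0.512, -0.278).
- **Robot:** open and clear of everything, with wrist forces at noise level.

**Less certain:**
- **Set-down:** the basket landed on its lower edge and the bail leaned on the shaft with about 1.3 N (from the wrist moment). I eased the rod 10 mm to -x until that went away.
- **Forces:** they come from the noisy wrist sensor (about ±1 N), mostly read at the end of each move, so brief peaks in between were not seen.
- **Bystanders:** I did not re-measure the bottles, flasks, beaker or spatula. The paths kept clear of them, and no unexpected contact showed in the readings.

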